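Close and load a gravity-feed carton chute

ROBOT

A 7-joint arm with a two-finger parallel gripper is mounted at the origin on a cart in front of the work surface, level with it; the furniture and walls round the work are solid. World frame = base frame: x ahead of the robot, y to its left, z up, the work surface at z = 0. Lengths are in m, angles in degrees, forces in N, time in s.
With the tool pointing down it reaches from about 0.4 to 0.85 m from the base axis. Payload 10.4 kg.
Tool frame: the origin (TCP) lies midway between the tips of the shut fingers; the grasp point (between the pads) lies 19 mm behind it; z points along the fingers, y is the line along which they close (so a half turn about z gives the same grasp; the last joint's range is limited). The gripper opens to 87 mm and grips with 3 to 60 N. Pads are 19 mm wide; open, the fingers measure 117 mm over their backs; the gripper's body (75 mm by 190 mm) begins 51 mm behind the grasp point.
Start: joints at [62.876, 19.034, -3.707, 83.658, 1.238, 77.344, -5.071], TCP at [0.272, -0.563, 0.223] pointing down, gripper open.
Joint ranges: [-148.97, 148.97], [-28.65, 121.19], [-84.17, 76.75], [9.2, 138.47], [-72.65, 252.65], [3.7, 117.97], [-149.18, 149.18]. Speed limits (degrees/s): [127.2, 127.2, 159.86, 159.86, 180, 180, 180].

INTERFACE

Orientations are given as a 3x3 rotation matrix whose columns are the frame's x, y, z axes.
In Python, from cell import manip, imaging, job_done gives the robot as it stands. The module is installed in compiled form; this text tells all that it offers.
- The arm moves only by the shell command python3 -m handwheel 'ROWS'. ROWS is JSON, a list of rows, each a list of 3 entries, a list of its own where there are three numbers: the turn, a rotation vector about the tool's x, y, z in units of 5 degrees (1.0 is 5 degrees), then the shift along the tool's x, y, z in units of 60 mm (1.0 is 60 mm), then the finger opening in mm, from 0 to 87. In form: [[[rx, ry, rz], [tx, ty, tz], jaw], ...]. A call has 1 to 20 rows; each row is the pose to reach, as a shift and turn from the pose commanded when the call began, along the tool's axes at that moment; what a row does not reach only later rows make up. A row lasts 1/8 s, in which the tool goes at most 62.5 mm and 10.7 degrees, less where a joint would pass 70% of its speed; a pose out of reach is approached as far as the arm can. A call with a gripper value outside its range is refused whole. The fingers move at their own pace and stop on an object; the grip force is fixed at half the most. Time passes only in rows, so rows that repeat a pose let the fingers close. It gives the time, the measured TCP pose, the force, the opening and the grip force at its end, in the units of the state.
- manip.observe(): the state, without advancing time (a new reading comes with each control period).
- imaging.grab_frame(name): name is "side" or "top" or "wrist"; returns the picture (480x640x3 uint8, blue, green, red); there is no depth.
- imaging.camera_info(name): a dict with "fx", "fy", "cx", "cy" (pixels), "cam_to_world" (4x4, takes a point from camera to world coordinates). Camera axes: x right, y down, z forward; pixel columns grow to the right and rows downward; lengths in m; the calibration is good to about 2 mm. A picture is of the moment at which its call begins: read the wrist's pose just before it. camera_info takes no time and is no camera call; for the wrist camera it gives the pose at the moment of the call.
- job_done(): hands the job in; it is judged then, once.
The state is a dict: "time_s": time; "qpos": joint angles; "dq": joint speeds; "tau": joint torques, N m; "ee_pos": TCP position; "eef_rot": TCP orientation; "ft_force": force on the tool from outside, world axes, zero at the start; "ft_torque": the same for the moment, N m; "grip_width": finger opening in m; "gripper_force": force on a finger pad.
Only numpy, scipy, OpenCV 4.12 (cv2) and the standard library are available. Lean on these libraries where they do the work, as an engineer would, in place of code of your own. Each camera call takes 0.05 s, during which the arm holds its last target. There are 200 camera calls.

TASK

Take the orange lift-off gate out of its grey stand and hang it on the low end of the sloped chute: lower both hinge knuckles onto the two upright hinge pins together until they sit fully down and the gate's free edge is behind the small keeper. Then set the carton lengthwise in the top end of the lane, standing on its long narrow side as it stands now, and let go so that it slides down by itself and comes to rest against the gate. Leave the timer, the tape roll and the marker where they are.

Things in the scene. Friction and masses are not known exactly. Their poses are not given: they have to be found in the camera images.
- chute: Fixed gravity-feed chute, base plate 316 x 104 mm. Origin on the bench under its middle; x level, pointing downhill along the lane, y across, z up. White lane floor, 22 degrees, from x=-0.160 (z=0.150) to x=0.122 (z=0.036); 42 mm between the blue walls (30 mm high), centred on y=0; ends open. Floor and walls slick: a carton slides by itself. Hinge post on the +y side of the low end
- lane_top (a point): Point on the middle line of the lane floor near its top end, 77 mm along the slope from the top edge; axes as the chute's (level, x downhill). The carton's lower side may be set down centred here
- rest (a point): Where the centre of the carton lies when it has slid down against the hung gate: chute frame (0.045, 0, 0.121). The carton then leans nose-down with the lane's 22 degrees
- lower_pin (a point): Foot of the lower hinge pin, chute frame (0.130, 0.042, 0.036), axes as the chute. Pins are upright, 8 mm thick, 16 mm tall, upper 9 mm tapered; each stands on a bracket 6 mm thick, 18 mm wide in y, from the post (27 mm uphill) to 10 mm downhill of the pin
- upper_pin (a point): Foot of the upper hinge pin, 86 mm straight above the lower. Its bracket is right over the lower pin, so the gate cannot come straight down from high above: bring it in level from the downhill side with its knuckles 20 to 60 mm above their seats, then lower it
- keeper (a point): Top of the keeper, a fixed upright steel tab 6 mm thick (x), 16 mm wide (y), top 44 mm above the bench. The hung gate's panel stands 3 mm uphill of it, its lower edge 12 mm below the keeper's top
- gate_grip (a point): Middle of the gate's black ribbed handle (16 mm thick in x, 40 wide in y, 44 tall; top 20 mm above this point), gripped from above. Below it the orange panel, 8 mm thick, 60 wide, 125 tall, lower edge 145 mm below this point. 0.12 kg. Axes parallel to the chute's when hung: x downhill, y to the hinge side, z up. Starts upright in the stand's slot and lifts straight out
- gate_knuckle (a point): Centre of the underside of the gate's lower knuckle; lies on lower_pin when the gate is hung. In the gate's axes 42 mm to +y of and 141 mm below gate_grip. The two steel knuckles are rings of 18 mm outer, 12 mm inner diameter, 12 mm tall, the upper 86 mm above the lower
- gate_stand: Grey slotted stand, 70 x 76 x 27 mm, fixed; origin under its middle on the bench; the slot runs along its y axis, 21 mm deep, 11 mm wide, and holds the gate upright at the start (gate axes as the stand's)
- carton_mid (a point): Centre of the white carton with a red mark, standing on its long narrow side: 135 mm long, 30 mm thick, 100 mm tall; about 0.1 kg. Its y axis is its length (level), its z axis its thickness (level, the way to grip it), its x axis points straight down
- timer: White kitchen-style timer with blue keys, 62 x 66 x 17 mm, lying on the bench; bystander; origin at its underside
- tape: Roll of masking tape lying flat, 96 mm across, 25 mm tall; bystander; origin at its underside
- marker: Felt marker lying on the bench, 138 mm long, 14 mm thick; bystander; origin at its underside
Not all that is in view belongs to the job. Leave any purple look-alike of the part that bears carton_mid alone.

How it is judged:
By the outcome, as a careful person would: the job done as asked, in the order asked, and still so for the second after the job is handed in, with the robot touching nothing.
It also fails if it takes over 62 s, if anything falls off the work surface, if the arm or the gripper's body presses on something with over 40 N, if the wrist force passes 120 N, or if a joint passes its speed limit or range.

## Working session

There is one attempt and no reset: what is moved stays moved. The work goes in short steps, Python scripts to look and compute and a shell command to move; the robot and the scene stay as the last step left them, time stands still between calls to the robot, and variables do not carry over. Pictures are saved under pics/ and viewed, at most 10 in all, crops included, and the job is handed in when it is done.

```bash
mkdir -p pics
cat > h.py <<'E'
import numpy as np, cv2
from cell import manip, imaging, job_done
np.set_printoptions(precision=4,suppress=True)
def snap(n,f):
    im=imaging.grab_frame(n); cv2.imwrite(f'pics/{f}.png',im); return im
E
python3 - <<'E'
from h import *
s=manip.observe(); print(s['ee_pos'],s['eef_rot'],s['grip_width'],s['time_s'])
for n in('side','top','wrist'):
    c=imaging.camera_info(n); print(n,c); snap(n,n+'0')
    np.save(f'pics/{n}0.npy',np.array([c['cam_to_world'],np.diag([c['fx'],c['fy'],c['cx'],c['cy']])]))
E
```

```text
[ 0.2721 -0.5622  0.2217] [[ 0.9001  0.4357 -0.0007]
 [ 0.4357 -0.9001  0.0013]
 [-0.0001 -0.0015 -1.    ]] 0.0869449849098147 0.0
side {'fx': 533.9104263365397, 'fy': 533.9104263365397, 'cx': 320.86398742400814, 'cy': 239.3721896927188, 'cam_to_world': array([[ 0.9988,  0.007 , -0.0492,  0.6318],
       [ 0.0462, -0.4925,  0.8691, -1.1386],
       [-0.0182, -0.8703, -0.4922,  0.7278],
       [ 0.    ,  0.    ,  0.    ,  1.    ]])}
top {'fx': 459.1245891971423, 'fy': 459.1245891971423, 'cx': 314.74474236523804, 'cy': 235.92225534248857, 'cam_to_world': array([[-0.046 , -0.976 ,  0.2127,  0.3583],
       [-0.9989,  0.0454, -0.0076, -0.0322],
       [-0.0023, -0.2128, -0.9771,  1.1784],
       [ 0.    ,  0.    ,  0.    ,  1.    ]])}
wrist {'fx': 365.80420657123483, 'fy': 365.80420657123483, 'cx': 317.6558240458518, 'cy': 239.42288107903772, 'cam_to_world': array([[ 0.4357, -0.8571, -0.2748,  0.3478],
       [-0.9001, -0.4154, -0.1315, -0.5255],
       [-0.0014,  0.3046, -0.9525,  0.3835],
       [ 0.    ,  0.    ,  0.    ,  1.    ]])}
```

View pics/side0.png

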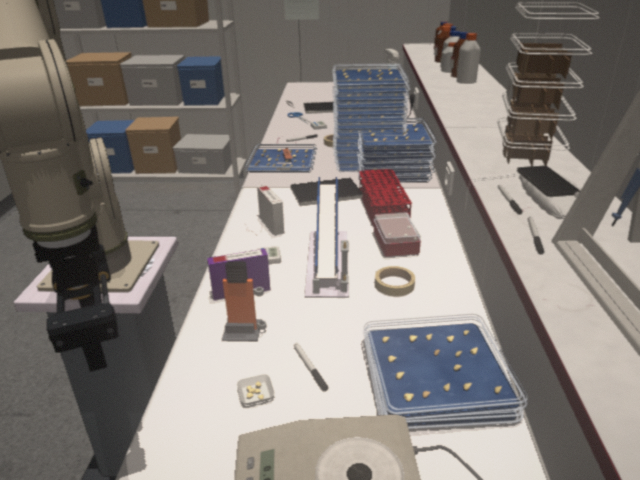

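View pics/top0.png

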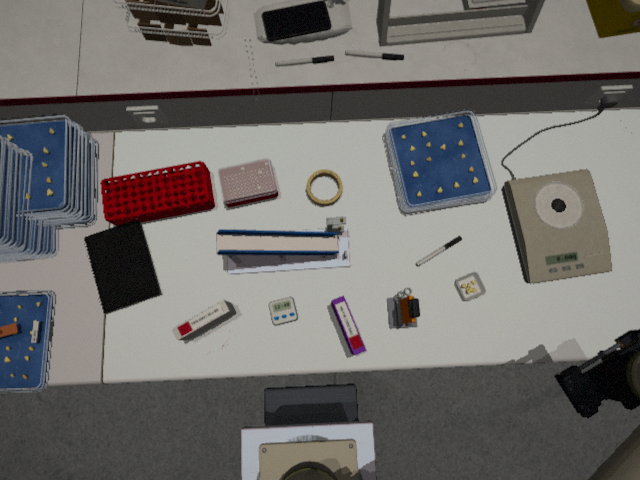

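The top view shows the chute from about (217,240) at its high end to (350,250) at its low end, with the hinge post near (336,222). The gate in its stand is at (407,308).

Candidates for the carton:
- White with a red mark: top (205,320), side (270,208).
- Purple look-alike: top (348,325), side (238,273).

I choose the white one and will check it in an enlarged crop.

```bash
python3 - <<'E'
from h import *
t=cv2.imread('pics/top0.png'); s=cv2.imread('pics/side0.png')
def crop(im,x,y,w,h,k):
    c=cv2.resize(im[y:y+h,x:x+w],None,fx=k,fy=k,interpolation=cv2.INTER_CUBIC)
    for i in range(0,w,10): 
        cv2.line(c,(i*k,0),(i*k,6 if (x+i)%50 else 14),(0,0,255),1)
        if (x+i)%20==0: cv2.putText(c,str(x+i),(i*k+1,22),0,.35,(0,0,255),1)
    for j in range(0,h,10):
        cv2.line(c,(0,j*k),(6,j*k),(0,0,255),1)
        if (y+j)%20==0: cv2.putText(c,str(y+j),(8,j*k+4),0,.35,(0,0,255),1)
    return c
a=crop(t,210,210,160,75,5)
b=np.hstack([crop(t,160,290,80,60,5),crop(t,370,280,80,60,5)])
cv2.imwrite('pics/c1.png',cv2.resize(np.vstack([a,b[:225]]),None,fx=1,fy=1))
a=crop(s,210,250,70,100,6)
b=crop(s,300,220,60,100,6) 
cv2.imwrite('pics/c2.png',np.hstack([a,b]))
print(cv2.imread('pics/c1.png').shape,cv2.imread('pics/c2.png').shape)
E
cat >> h.py <<'E'
def crop(im,x,y,w,h,k):
    c=cv2.resize(im[y:y+h,x:x+w],None,fx=k,fy=k,interpolation=cv2.INTER_CUBIC)
    for i in range(0,w,10):
        cv2.line(c,(i*k,0),(i*k,6),(0,0,255),1)
        if (x+i)%20==0: cv2.putText(c,str(x+i),(i*k+1,22),0,.35,(0,0,255),1)
    for j in range(0,h,10):
        cv2.line(c,(0,j*k),(6,j*k),(0,0,255),1)
        if (y+j)%20==0: cv2.putText(c,str(y+j),(8,j*k+4),0,.35,(0,0,255),1)
    return c
E
```

```text
(600, 800, 3) (600, 780, 3)
```

View pics/c1.png

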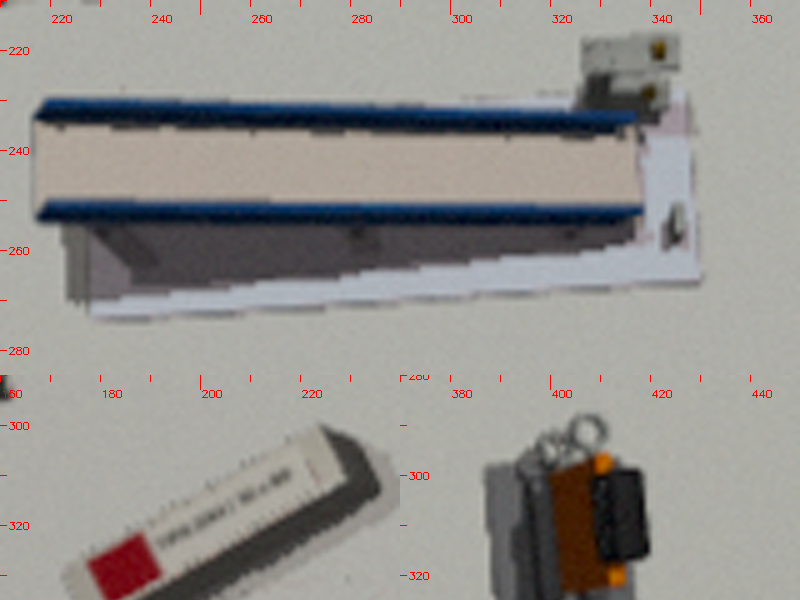

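View pics/c2.png

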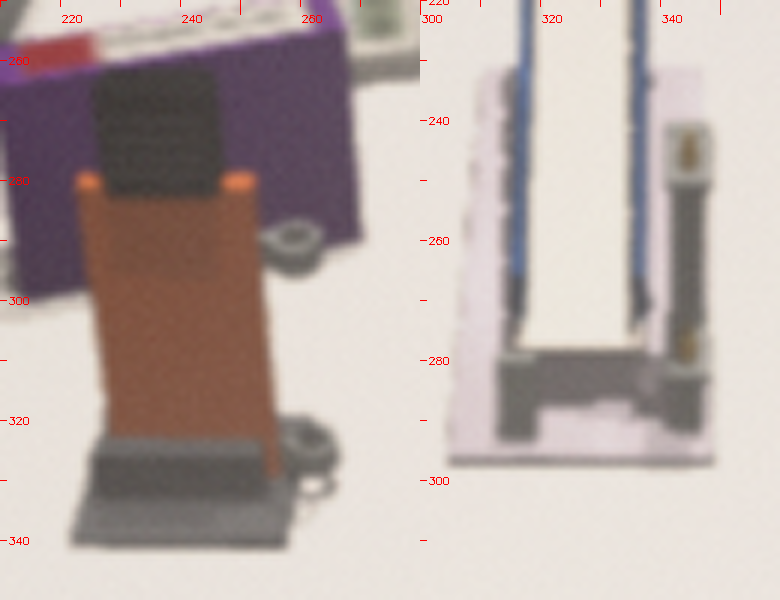

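The crops confirm the white carton with the red mark. The pins show in the top view at (341.4,219.8) and (339.6,228.4). In the side view they are at (344.7,245) and (344.7,277.5). The gate shoulders show in the top view at (410.6,297.4) and (413.4,320.4), and in the side view at (224.7,280.2) and (249.8,280.2). The gate knuckles face the far side, towards +x in the world frame.

```bash
cat >> h.py <<'E'
from scipy.optimize import least_squares
def cam(n):
    d=np.load(f'pics/{n}.npy'); return d[0],np.diag(d[1])
def proj(P,n):
    T,k=cam(n); p=(np.asarray(P)-T[:3,3])@T[:3,:3]
    return np.c_[k[0]*p[:,0]/p[:,2]+k[2],k[1]*p[:,1]/p[:,2]+k[3]]
def pose(v,L):
    c,s=np.cos(v[3]),np.sin(v[3]); R=np.array([[c,-s,0],[s,c,0],[0,0,1]])
    return np.asarray(L)@R.T+v[:3]
def fit(obs,v0,zfree=True):
    # obs: {view: [(local pt, pixel)]}
    f=lambda v:np.concatenate([((proj(pose(v if zfree else [v[0],v[1],v0[2],v[3]],[a for a,_ in o]),n)-np.array([b for _,b in o]))).ravel() for n,o in obs.items()])
    r=least_squares(f,v0,loss='soft_l1'); print('pose',r.x[:3],'yaw',np.degrees(r.x[3])); 
    print('res',r.fun.reshape(-1,2).round(1).tolist()); return r.x
E
cat > f.py <<'E'
from h import *
print('chute')
o={'side0':[((.13,.042,.138),(344.7,242)),((.13,.042,.122),(344.7,248.7)),((.13,.042,.052),(344.7,274.7)),((.13,.042,.036),(344.7,280.3)),
((.122,-.021,.036),(315.8,278)),((.122,.021,.036),(335.5,278)),((.158,-.052,0),(304.5,297.5)),((.158,.052,0),(349,297.5))],
'top0':[((.13,.042,.130),(341.4,219.8)),((.13,.042,.044),(339.6,228.4)),((.158,-.052,0),(350,267)),((.14,-.03,.044),(346,251.5))]}
c=fit(o,[.5,-.05,0,-1.57])
print('gate')
o={'side0':[((0,-.025,-.02),(224.7,280.2)),((0,.025,-.02),(249.8,280.2)),((.008,-.02,-.024),(227.5,282.8)),((.008,.02,-.024),(246.7,282.8)),
((0,.042,-.043),(258.8,289.5)),((0,.042,-.129),(262,322.5))],
'top0':[((0,.025,-.02),(410.6,297.4)),((0,-.025,-.02),(413.4,320.4)),((0,.042,-.043),(407.6,291.4)),((0,.042,-.129),(400,294.4))]}
g=fit(o,[.3,-.25,.15,-1.57])
np.save('c.npy',c);np.save('g.npy',g)
print('hung grip',pose(c,[[.13,0,.036+.141]]),'lane_top',pose(c,[[-.16+.077*np.cos(np.radians(22)),0,.15-.077*np.sin(np.radians(22))]]))
E
python3 f.py
```

```text
chute
pose [ 0.5863  0.0259 -0.0019] yaw -91.00477579899083
res [[-0.2, -0.0], [-0.2, -0.5], [-0.3, -0.4], [-0.3, -0.2], [1.8, -0.4], [-0.0, 0.0], [-1.0, 1.4], [-0.6, 2.4], [-0.1, -1.3], [-0.1, -1.4], [0.8, -1.2], [-1.4, 3.2]]
gate
pose [ 0.4102 -0.251   0.15  ] yaw -87.7318653252057
res [[-0.2, -0.2], [-0.6, -0.5], [-1.0, 1.0], [-0.3, 0.8], [-0.3, -0.5], [-0.4, 0.0], [-0.5, -0.6], [-0.4, -1.3], [-0.4, -1.1], [0.5, -0.8]]
hung grip [[ 0.584  -0.1041  0.1751]] lane_top [[0.5878 0.1145 0.1192]]
```

```bash
cat >> h.py <<'E'
from scipy.spatial.transform import Rotation as Ro
def topose(p,yaw_y):
    "rows for tool-down pose, tool y axis at world angle yaw_y (deg)"
    s=manip.observe(); R=np.array(s['eef_rot']); a=np.radians(yaw_y)
    y=np.array([np.cos(a),np.sin(a),0]); z=np.array([0,0,-1.]); T=np.c_[np.cross(y,z),y,z]
    r=Ro.from_matrix(R.T@T).as_rotvec(degrees=True)/5; t=R.T@(np.array(p)-s['ee_pos'])/.06
    print('turn',r.round(3),'shift',t.round(3)); return r,t
def st():
    s=manip.observe(); y=s['eef_rot'][:,1] if hasattr(s['eef_rot'],'shape') else np.array(s['eef_rot'])[:,1]
    print('t',s['time_s'],'p',np.array(s['ee_pos']),'yaw',np.degrees(np.arctan2(y[1],y[0])),'tilt',np.array(s['eef_rot'])[:,2],'F',np.array(s['ft_force']),'w',s['grip_width'],s['gripper_force'])
def wsnap(f):
    c=imaging.camera_info('wrist'); np.save(f'pics/{f}.npy',np.array([c['cam_to_world'],np.diag([c['fx'],c['fy'],c['cx'],c['cy']])])); return snap('wrist',f)
E
python3 -c "
from h import *
topose([.410,-.251,.26],-87.7)"
```

```text
turn [-0.011  0.003  4.706] shift [ 4.328 -3.67  -0.631]
```

```bash
python3 -m handwheel '[[[0,0,1],[0.7,-0.6,-0.63],60],[[0,0,2],[1.5,-1.3,-0.63],60],[[0,0,3],[2.3,-1.95,-0.63],60],[[0,0,4],[3.1,-2.6,-0.63],60],[[0,0,4.7],[3.8,-3.2,-0.63],60],[[0,0,4.7],[4.33,-3.67,-0.63],60],[[0,0,4.7],[4.33,-3.67,-0.63],60],[[0,0,4.7],[4.33,-3.67,-0.63],60]]'
python3 - <<'E'
from h import *
st(); wsnap('w1'); g=np.load('g.npy')
print(proj(pose(g,[(0,.025,-.02),(0,-.025,-.02),(0,.042,-.043),(.008,.02,.02),(-.008,.02,.02),(.008,-.02,.02),(-.008,-.02,.02)]),'w1'))
E
```

```text
time_s: 1.15
ee_pos: [0.4098, -0.2518, 0.2602]
eef_rot: [[0.999, 0.04, -0.0], [0.04, -0.999, -0.0], [-0.0, 0.0, -1.0]]
ft_force: [-0.8, -0.6, -1.1]
grip_width: 0.0598
gripper_force: 0.0
t 1.15 p [ 0.4098 -0.2518  0.2602] yaw -87.69661840895891 tilt [-0.0003 -0.0003 -1.    ] F [-0.816  -0.6425 -1.1295] w 0.059830195179586626 0.0
[[317.1046 198.4693]
 [317.097  256.4671]
 [317.1417 173.5042]
 [328.3176 216.6272]
 [305.7447 216.6151]
 [327.8069 268.9801]
 [306.2482 268.9696]]
```

View pics/w1.png

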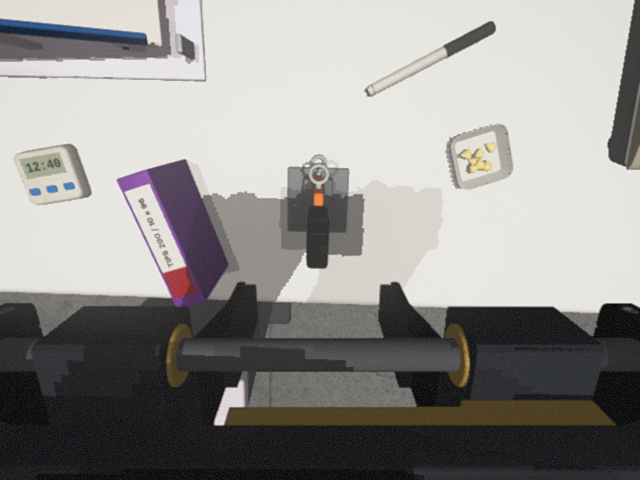

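The wrist view shows the handle at (306–328, 205–267), the knuckle at (318,172) and the keeper corner at the upper left. All of it agrees with the prediction to about 1 px, so I grasp.

```bash
python3 -m handwheel '[[[0,0,0],[0,0.01,0.7],60],[[0,0,0],[0,0.01,1.4],60],[[0,0,0],[0,0.01,1.9],60],[[0,0,0],[0,0.01,2.1],60],[[0,0,0],[0,0.01,2.1],60],[[0,0,0],[0,0.01,2.1],8],[[0,0,0],[0,0.01,2.1],8],[[0,0,0],[0,0.01,2.1],8],[[0,0,0],[0,0.01,2.1],8],[[0,0,0],[0,0.01,2.1],8]]'
```

```text
time_s: 2.45
ee_pos: [0.4103, -0.2518, 0.1344]
eef_rot: [[0.999, 0.041, 0.0], [0.041, -0.999, -0.0], [0.0, 0.0, -1.0]]
ft_force: [-1.2, -1.0, -0.7]
grip_width: 0.0178
gripper_force: 0.0
```

```bash
python3 -m handwheel '[[[0,0,0],[0,0,0],8],[[0,0,0],[0,0,0],8],[[0,0,0],[0,0,-0.2],8],[[0,0,0],[0,0,-0.6],8],[[0,0,0],[0,0,-1.1],8],[[0,0,0],[0,0,-1.7],8],[[0,0,0],[0,0,-2.2],8],[[0,0,0],[0,0,-2.2],8]]'
python3 -c "
from h import *
st();c=np.load('c.npy');g=np.load('g.npy')
print(pose(c,[[.13+.1,0,.177+.04]]))
wsnap('w2');print(proj(pose(c,[[.13,.042,.138],[.13,.042,.036],[.14,-.03,.044],[.158,-.052,0],[.158,.052,0]]),'w2'))"
```

```text
time_s: 3.45
ee_pos: [0.4113, -0.2522, 0.2692]
eef_rot: [[0.999, 0.041, 0.004], [0.041, -0.999, -0.002], [0.004, 0.003, -1.0]]
ft_force: [0.4, -0.2, -1.8]
grip_width: 0.0158
gripper_force: 29.9
t 3.45 p [ 0.4113 -0.2522  0.2692] yaw -87.66946359278319 tilt [ 0.0039 -0.0025 -1.    ] F [ 0.4372 -0.2399 -1.7585] w 0.01582718382776302 29.94901665410339
[[ 0.5823 -0.2041  0.2151]]
[[106.3628 -95.4354]
 [167.0519 -32.1349]
 [179.1925  53.2876]
 [211.272   83.9784]
 [208.262  -27.3332]]
```

```bash
python3 -c "
from h import *
topose([.5823,-.204,.202],-91.0)"
```

```text
turn [ 0.014 -0.019  0.667] shift [ 2.89  -0.683  1.095]
```

```bash
python3 -m handwheel '[[[0,0,0.3],[0.5,-0.1,0],8],[[0,0,0.67],[1.2,-0.3,0.2],8],[[0,0,0.67],[1.9,-0.5,0.6],8],[[0,0,0.67],[2.5,-0.65,0.9],8],[[0,0,0.67],[2.89,-0.68,1.08],8],[[0,0,0.67],[2.89,-0.68,1.08],8],[[0,0,0.67],[2.89,-0.68,1.08],8]]'
python3 - <<'E'
from h import *
st(); a=wsnap('w3'); s=snap('side','s3'); t=snap('top','t3')
c=np.load('c.npy')
print(proj(pose(c,[[.13,.042,.138],[.13,.042,.052],[.14,-.03,.044]]),'w3'))
A=cv2.resize(a,(400,300)); cv2.imwrite('pics/k3.png',np.vstack([np.hstack([A,crop(t,310,200,80,60,5)]),np.hstack([crop(s,300,200,80,60,5),crop(s,300,240,80,60,5)])]))
E
```

```text
time_s: 4.38
ee_pos: [0.5811, -0.2042, 0.2011]
eef_rot: [[1.0, -0.018, -0.001], [-0.018, -1.0, 0.0], [-0.001, -0.0, -1.0]]
ft_force: [-0.9, -0.1, -1.6]
grip_width: 0.0158
gripper_force: 29.9
t 4.375 p [ 0.5811 -0.2042  0.2011] yaw -91.039627684393 tilt [-0.0012  0.0001 -1.    ] F [-0.8666 -0.1428 -1.6352] w 0.015823757174872038 29.949111510105695
[[157.6652 191.0207]
 [199.9143 172.7871]
 [220.9951 249.7411]]
```

View pics/k3.png

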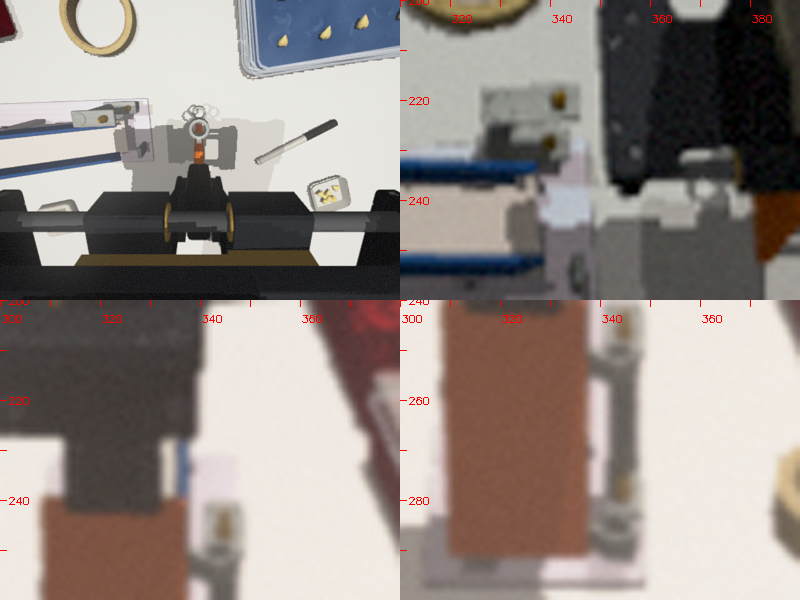

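Run:
```python
from h import *
a=cv2.imread('pics/w3.png'); s=cv2.imread('pics/s3.png')
cv2.imwrite('pics/k4.png',np.vstack([crop(a,140,155,200,70,4),np.hstack([crop(a,195,205,50,40,8),crop(s,325,235,50,40,8)])]))
g=np.array([.5811,-.2042,.2011+.0166,np.radians(-91.04)])
np.save('g3.npy',g)
print(proj(pose(g,[(0,.042,-.043),(0,.042,-.129)]),'w3'),proj(pose(g,[(0,.042,-.043),(0,.042,-.129)]),'side0'))
```

```text
[[318.1568 206.3386]
 [318.0322 181.0942]] [[342.8034 249.9604]
 [342.7196 285.039 ]]
```

View pics/k4.png

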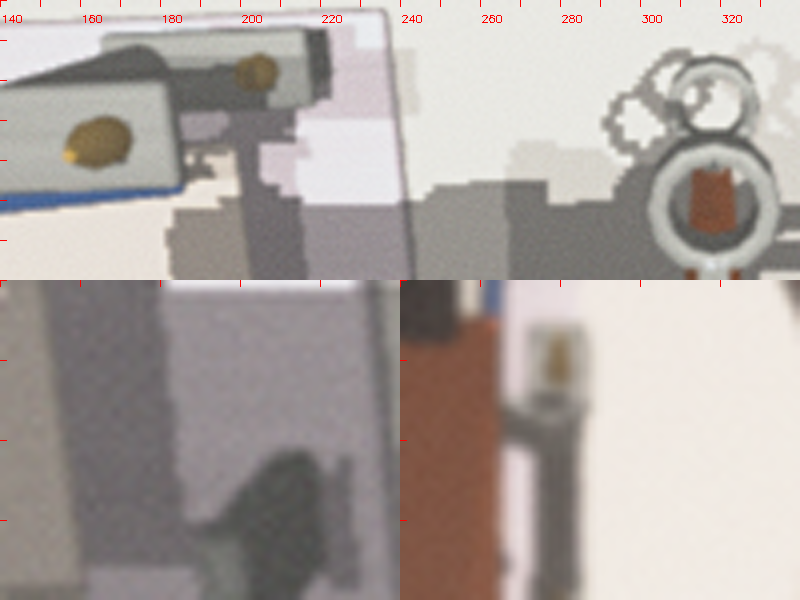

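```bash
cat > f2.py <<'E'
from h import *
o={'w3':[((.13,.042,.138),(157,193.7)),((.13,.042,.122),(170.5,189.8)),((.13,.042,.052),(200.7,173.7))]*2,
'side0':[((.13,.042,.138),(344.7,242)),((.13,.042,.122),(344.7,248.7)),((.13,.042,.052),(344.7,274.7)),((.13,.042,.036),(344.7,280.3)),
((.122,-.021,.036),(315.8,278)),((.122,.021,.036),(335.5,278))],
'top0':[((.13,.042,.130),(341.4,219.8)),((.13,.042,.044),(339.6,228.4)),((-.16,.021,.15),(217,234.7)),((.122,.021,.036),(337.5,237.3))]}
c=fit(o,[.586,.026,0,-1.58])
c=fit(o,[.586,.026,0,-1.58],False); c[2]=0
np.save('c2.npy',c)
print('pin',pose(c,[[.13,.042,.036]]),'hung grip',pose(c,[[.13,0,.036+.141]]))
o={'w3':[((0,.042,-.043),(318.5,206.2)),((0,.042,-.129),(318.2,179.3))],'side0':[((0,.042,-.043),(343,250)),((0,.042,-.129),(342.6,283.6))]}
g=np.load('g3.npy'); fit(o,g)
E
python3 f2.py; python3 -c "
from h import *
import cv2
c=np.load('c2.npy'); a=cv2.imread('pics/top0.png')
# yaw check: base plate far/near edges
im=a[255:280,225:352]; g=cv2.cvtColor(im,6)
for x in range(235,345,20): 
  col=a[255:285,x].astype(int).sum(1); print(x,col.tolist()[5:22])
"
```

```text
pose [ 0.579   0.0235 -0.0018] yaw -88.50478205361138
res [[1.7, -0.1], [-1.8, -0.7], [-0.0, 1.0], [1.7, -0.1], [-1.8, -0.7], [-0.0, 1.0], [-0.9, 0.0], [-0.9, -0.5], [-1.0, -0.3], [-1.0, -0.1], [0.9, 0.4], [-0.9, 0.3], [0.2, -0.7], [0.1, -0.9], [0.1, -0.0], [-0.4, -0.8]]
pose [0.579  0.0227 0.0025] yaw -88.34737181760923
res [[1.5, -0.1], [-1.9, -0.7], [0.1, 0.9], [1.5, -0.1], [-1.9, -0.7], [0.1, 0.9], [-0.7, -0.5], [-0.8, -1.0], [-0.9, -0.8], [-0.9, -0.6], [1.0, -0.1], [-0.8, -0.2], [0.5, -1.0], [0.4, -1.1], [0.2, 0.0], [-0.1, -1.1]]
pin [[ 0.6247 -0.106   0.036 ]] hung grip [[ 0.5827 -0.1072  0.177 ]]
pose [ 0.5821 -0.2102  0.2195] yaw -83.11783965343372
res [[-0.0, -0.4], [0.0, 1.2], [0.2, -0.8], [0.5, 0.8]]
235 [166, 163, 171, 255, 310, 315, 316, 319, 322, 465, 539, 547, 536, 408, 428, 518, 514]
255 [211, 205, 208, 206, 198, 213, 289, 329, 465, 537, 541, 526, 376, 421, 517, 511, 517]
275 [204, 208, 212, 201, 211, 280, 466, 541, 540, 546, 484, 458, 495, 515, 513, 519, 516]
295 [214, 220, 288, 458, 536, 542, 543, 535, 539, 422, 437, 512, 517, 512, 522, 513, 518]
315 [199, 431, 545, 546, 544, 543, 540, 546, 406, 435, 520, 510, 517, 514, 515, 513, 521]
335 [544, 546, 539, 543, 545, 537, 507, 443, 473, 523, 514, 516, 516, 518, 512, 518, 516]
```

```bash
cat >> h.py <<'E'
def unproj(uv,z,n):
    T,k=cam(n); uv=np.atleast_2d(uv); d=np.c_[(uv[:,0]-k[2])/k[0],(uv[:,1]-k[3])/k[1],np.ones(len(uv))]@T[:3,:3].T
    return T[:3,3]+d*((z-T[2,3])/d[:,2])[:,None]
E
python3 - <<'E'
from h import *
P=unproj([(235,273.3),(255,272.4),(275,271),(295,269.5),(315,268.4),(335,267.2)],0,'top0'); print(P)
k=np.polyfit(P[:,1],P[:,0],1); print('yaw',np.degrees(np.arctan2(-1,-k[0])),k)
# side view plate left edge (-y edge): find from rows
s=cv2.imread('pics/side0.png')
for v in range(240,296,10): print(v,s[v,296:324].astype(int).sum(1).tolist())
E
```

```text
[[ 0.5257  0.1689  0.    ]
 [ 0.5256  0.1173  0.    ]
 [ 0.5269  0.0656  0.    ]
 [ 0.5284  0.0138  0.    ]
 [ 0.5289 -0.038   0.    ]
 [ 0.5296 -0.0899  0.    ]]
yaw -89.02787267797598 [-0.017   0.5282]
240 [681, 681, 682, 680, 678, 680, 686, 681, 682, 683, 681, 682, 670, 633, 628, 643, 621, 535, 410, 342, 331, 356, 470, 615, 672, 684, 681, 682]
250 [683, 683, 684, 682, 680, 683, 686, 681, 683, 683, 685, 671, 623, 613, 632, 643, 625, 522, 385, 337, 336, 388, 562, 665, 687, 684, 688, 688]
260 [681, 681, 680, 682, 684, 684, 684, 684, 684, 682, 673, 635, 632, 652, 659, 664, 634, 527, 406, 363, 357, 428, 587, 670, 686, 688, 688, 687]
270 [684, 684, 683, 684, 683, 686, 683, 688, 683, 675, 639, 631, 652, 661, 662, 663, 643, 536, 390, 297, 306, 443, 607, 677, 689, 687, 686, 686]
280 [684, 684, 680, 686, 682, 683, 683, 686, 673, 628, 627, 642, 640, 641, 643, 621, 533, 427, 396, 390, 391, 392, 381, 346, 326, 332, 327, 330]
290 [679, 684, 682, 685, 685, 685, 684, 670, 612, 605, 622, 631, 629, 635, 631, 610, 518, 396, 331, 320, 316, 321, 342, 442, 573, 630, 641, 640]
```

Run:
```python
from h import *
P=unproj([(308.7,240),(307.6,250),(306.6,260),(305.6,270),(304.6,280),(303.6,290)],0,'side0'); print(P)
k=np.polyfit(P[:,1],P[:,0],1); print('yaw',np.degrees(np.arctan2(-1,-k[0])))
src=open('f2.py').read().split('c=fit')[0]; exec(src)
a=np.radians(-89.0)
def f(v):
    w=[v[0],v[1],v[2],a]
    return np.concatenate([(proj(pose(w,[p for p,_ in q]),n)-np.array([b for _,b in q])).ravel() for n,q in o.items()])
r=least_squares(f,[.58,.025,0],loss='soft_l1'); print(r.x,r.fun.reshape(-1,2).round(1).tolist())
c=[*r.x,a]; np.save('c2.npy',c)
print('pin',pose(c,[[.13,.042,.036]]),'grip',pose(c,[[.13,0,.177]]))
```

```text
[[ 0.5255  0.1425  0.    ]
 [ 0.5262  0.0883  0.    ]
 [ 0.527   0.0374  0.    ]
 [ 0.5278 -0.0104  0.    ]
 [ 0.5286 -0.0555  0.    ]
 [ 0.5293 -0.098   0.    ]]
yaw -89.08261176416629
[ 0.5801  0.024  -0.002 ] [[1.8, -0.1], [-1.8, -0.7], [-0.0, 1.0], [1.8, -0.1], [-1.8, -0.7], [-0.0, 1.0], [-0.9, 0.1], [-0.9, -0.4], [-1.0, -0.2], [-1.0, -0.1], [0.9, 0.3], [-0.9, 0.3], [0.1, -0.6], [0.1, -0.8], [-0.0, -1.0], [-0.5, -0.8]]
pin [[ 0.6244 -0.1053  0.034 ]] grip [[ 0.5824 -0.106   0.175 ]]
```

```bash
python3 -c "
from h import *
topose([.5824,-.106,.2011],-89.05)"
```

```text
turn [ 0.008 -0.006 -0.405] shift [-0.013 -1.643  0.016]
```

```bash
python3 -m handwheel '[[[0,0,-0.4],[0,-0.2,0],8],[[0,0,-0.4],[0,-0.5,0],8],[[0,0,-0.4],[-0.01,-0.9,0],8],[[0,0,-0.4],[-0.01,-1.3,0],8],[[0,0,-0.4],[-0.01,-1.5,0],8],[[0,0,-0.4],[-0.01,-1.64,0],8],[[0,0,-0.4],[-0.01,-1.64,0],8],[[0,0,-0.4],[-0.01,-1.64,0],8]]'
python3 - <<'E'
from h import *
st(); a=wsnap('w5'); s=snap('side','s5')
c=np.load('c2.npy'); S=manip.observe(); g=[*S['ee_pos'],np.radians(-89.05)]; g[2]+=.0166
print('pins',proj(pose(c,[[.13,.042,.138],[.13,.042,.052]]),'w5'),'rings',proj(pose(g,[(0,.042,-.043),(0,.042,-.129)]),'w5'))
cv2.imwrite('pics/k5.png',np.hstack([crop(a,260,130,100,120,4),crop(s,290,225,80,96,5)]))
E
```

```text
time_s: 5.52
ee_pos: [0.5829, -0.1065, 0.2015]
eef_rot: [[1.0, 0.016, -0.0], [0.016, -1.0, -0.0], [-0.0, 0.0, -1.0]]
ft_force: [0.1, -0.4, -1.2]
grip_width: 0.0158
gripper_force: 29.9
t 5.525 p [ 0.5829 -0.1065  0.2015] yaw -89.08736303833265 tilt [-0.0001 -0.0004 -1.    ] F [ 0.0654 -0.4398 -1.1703] w 0.01582583128918679 29.949014593415768
pins [[317.1112 193.676 ]
 [317.2245 174.9152]] rings [[317.992  206.443 ]
 [317.8573 181.303 ]]
```

View pics/k5.png

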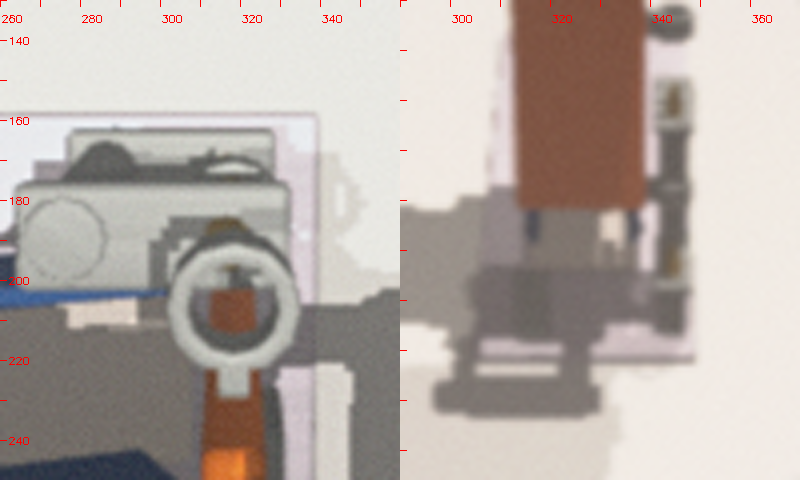

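The pin at u≈316–318 lines up with the ring centre at u=318, and in the side view pins and rings share u≈344.5. I lower slowly.

```bash
python3 -m handwheel '[[[0,0,0],[0,0,0.15],8],[[0,0,0],[0,0,0.3],8],[[0,0,0],[0,0,0.4],8],[[0,0,0],[0,0,0.45],8],[[0,0,0],[0,0,0.5],8],[[0,0,0],[0,0,0.5],8]]'
python3 -m handwheel '[[[0,0,0],[0,0,0.04],8],[[0,0,0],[0,0,0.08],8],[[0,0,0],[0,0,0.11],8],[[0,0,0],[0,0,0.11],8]]'
```

```text
time_s: 6.38
ee_pos: [0.583, -0.1056, 0.1715]
eef_rot: [[1.0, 0.017, -0.0], [0.017, -1.0, -0.0], [-0.0, 0.0, -1.0]]
ft_force: [-0.1, -0.0, -1.3]
grip_width: 0.0159
gripper_force: 29.9
time_s: 6.88
ee_pos: [0.5829, -0.1056, 0.1648]
eef_rot: [[1.0, 0.017, -0.0], [0.017, -1.0, 0.0], [-0.0, -0.0, -1.0]]
ft_force: [0.9, 0.0, -1.4]
grip_width: 0.0163
gripper_force: 29.9
```

```bash
python3 -m handwheel '[[[0,0,0],[0,0,0.03],8],[[0,0,0],[0,0,0.05],8],[[0,0,0],[0,0,0.05],8]]'
python3 -m handwheel '[[[0,0,0],[0,0,0.015],8],[[0,0,0],[0,0,0.025],8],[[0,0,0],[0,0,0.025],8]]'
```

```text
time_s: 7.25
ee_pos: [0.583, -0.1056, 0.1618]
eef_rot: [[1.0, 0.017, -0.0], [0.017, -1.0, -0.0], [-0.0, 0.0, -1.0]]
ft_force: [0.1, 0.0, -1.7]
grip_width: 0.0158
gripper_force: 29.9
time_s: 7.62
ee_pos: [0.583, -0.1056, 0.1605]
eef_rot: [[1.0, 0.017, 0.0], [0.017, -1.0, -0.0], [0.0, 0.0, -1.0]]
ft_force: [0.1, -0.3, -0.3]
grip_width: 0.016
gripper_force: 29.9
```

```bash
python3 -m handwheel '[[[0,0,0],[0,0,0.015],8],[[0,0,0],[0,0,0.03],8],[[0,0,0],[0,0,0.03],8]]'
```

```text
time_s: 8.0
ee_pos: [0.5831, -0.1056, 0.1604]
eef_rot: [[1.0, 0.017, 0.001], [0.017, -1.0, -0.001], [0.001, 0.001, -1.0]]
ft_force: [-6.6, 1.3, 14.0]
grip_width: 0.0156
gripper_force: 30.0
```

Seated, with 14 N of contact at the expected height. I release and rise.

```bash
python3 -m handwheel '[[[0,0,0],[0,0,0],50],[[0,0,0],[0,0,0],50],[[0,0,0],[0,0,0],50],[[0,0,0],[0,0,0],50],[[0,0,0],[0,0,-0.3],50],[[0,0,0],[0,0,-1],50],[[0,0,0],[0,0,-1.8],60],[[0,0,0],[0,0,-2.2],60],[[0,0,0],[0,0,-2.2],60]]'
python3 - <<'E'
from h import *
st()
# carton rough: top face from top0
a=cv2.imread('pics/top0.png'); print(unproj([(224,299.6),(205,320)],.1,'top0'))
topose([.42,.17,.28],-60)
E
```

```text
time_s: 9.12
ee_pos: [0.584, -0.1055, 0.2941]
eef_rot: [[1.0, 0.017, 0.005], [0.017, -1.0, -0.001], [0.005, 0.001, -1.0]]
ft_force: [-0.3, -0.3, -0.3]
grip_width: 0.0597
gripper_force: 0.0
t 9.125 p [ 0.584  -0.1055  0.2941] yaw -89.0172751812538 tilt [ 0.0049 -0.0009 -1.    ] F [-0.3173 -0.2576 -0.2855] w 0.05966850414309459 0.0
[[0.4509 0.1781 0.1   ]
 [0.406  0.2222 0.1   ]]
turn [ 0.026 -0.052 -5.803] shift [-2.655 -4.638  0.217]
```

Run:
```python
from h import *
print(np.array(manip.observe()['qpos']))
topose([.410,.215,.27],-151.6)
a=cv2.imread('pics/top0.png'); x=a[285:350,160:250].astype(int)
m=((x.min(2)>150)|((x[...,2]>120)&(x[...,1]<60))).astype(np.uint8)
print(a[285:350,160:250][30,::6].tolist()[:6])
```

```text
[ 25.6665  14.981  -24.5012  81.384    6.2244  84.6767 -87.6617]
turn [-0.02  -0.057 12.517] shift [-2.81  -5.391  0.383]
[[166, 172, 172], [165, 172, 173], [168, 174, 174], [166, 172, 172], [168, 173, 174], [166, 172, 171]]
```

```bash
python3 -m handwheel '[[[0,0,-1.8],[-0.2,-0.4,0],60],[[0,0,-3.8],[-0.4,-0.9,0],60],[[0,0,-5.8],[-0.7,-1.4,0],60],[[0,0,-7.8],[-1,-1.9,0.1],60],[[0,0,-9.8],[-1.25,-2.4,0.2],60],[[0,0,-11.8],[-1.5,-2.9,0.38],60],[[0,0,-13.8],[-1.75,-3.4,0.38],60],[[0,0,-15.8],[-2,-3.9,0.38],60],[[0,0,-17.8],[-2.25,-4.4,0.38],60],[[0,0,-19.8],[-2.5,-4.8,0.38],60],[[0,0,-21.8],[-2.7,-5.2,0.38],60],[[0,0,-23.5],[-2.81,-5.39,0.38],60],[[0,0,-23.5],[-2.81,-5.39,0.38],60],[[0,0,-23.5],[-2.81,-5.39,0.38],60]]'
python3 - <<'E'
from h import *
st(); a=wsnap('w6'); t=snap('top','t6'); s=snap('side','s6')
cv2.imwrite('pics/k6.png',np.vstack([np.hstack([cv2.resize(a,(480,360)),crop(s,290,225,80,90,4)]),np.hstack([crop(s,250,170,50,60,4),crop(cv2.imread('pics/top0.png'),160,285,120,60,4)])[:,:800] if 0 else np.hstack([crop(cv2.imread('pics/side0.png'),250,175,60,60,4),crop(cv2.imread('pics/top0.png'),165,290,80,60,4),crop(t,310,210,60,60,4)])]))
E
```

```text
time_s: 10.88
ee_pos: [0.4092, 0.2141, 0.2676]
eef_rot: [[-0.473, 0.881, -0.0], [0.881, 0.473, -0.0], [-0.0, -0.0, -1.0]]
ft_force: [-0.1, 0.4, -0.7]
grip_width: 0.0602
gripper_force: 0.0
t 10.875 p [0.4092 0.2141 0.2676] yaw 28.238025151441363 tilt [-0.0002 -0.0004 -1.    ] F [-0.1391  0.4355 -0.6858] w 0.06022647961003803 0.0
```

View pics/k6.png

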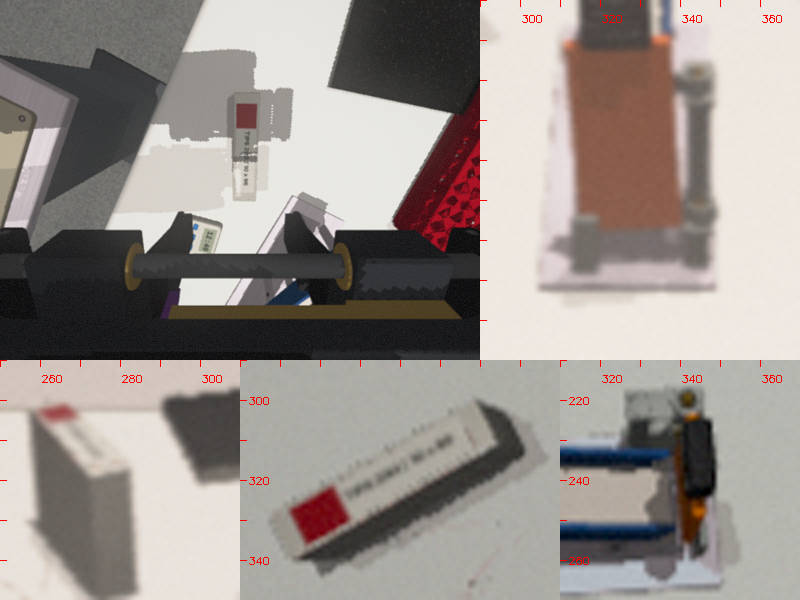

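The side crop shows the gate fully down behind the keeper. The carton's top face has corners at (172.5,330), (179.3,339.5), (223,300.5) and (230,311) in the top view. In the wrist view they are about (308,125), (344,125), (342,265) and (314,262).

Run:
```python
from h import *
L,t=.0675,.015
K=[(-L,-t,.05),(-L,t,.05),(L,t,.05),(L,-t,.05)]
o={'top0':list(zip(K,[(179.3,339.5),(172.5,330),(223,300.5),(230,311)])),
'side0':list(zip(K,[(257.5,188),(267.5,185.8),(282.5,201.3),(273,203.8)])),
'w6':list(zip(K,[(308,125),(344,125),(342,265),(314,262)]))}
v=fit(o,[.41,.21,.05,np.radians(-61.6)]); np.save('k.npy',v)
a=cv2.imread('pics/w6.png')
for r in (150,180,200,220,240): print(r,a[r,296:356].astype(int).sum(1).tolist()[::2])
```

```text
pose [0.4088 0.2326 0.0425] yaw -60.968696400160425
res [[-0.6, 0.8], [0.1, -1.0], [0.4, -2.2], [-0.3, -1.7], [-2.0, 0.2], [-2.4, 0.4], [0.4, 2.4], [-0.2, 2.2], [1.3, -1.5], [-0.5, -2.0], [0.5, 1.2], [-1.8, 4.5]]
150 [434, 436, 437, 378, 346, 341, 343, 346, 371, 367, 210, 222, 211, 227, 231, 213, 227, 216, 214, 224, 236, 202, 218, 298, 405, 423, 441, 441, 439, 451]
180 [444, 440, 440, 386, 339, 335, 352, 358, 384, 391, 429, 421, 425, 419, 434, 409, 387, 386, 357, 440, 426, 436, 430, 403, 398, 441, 442, 446, 441, 450]
200 [632, 630, 618, 628, 626, 634, 581, 359, 398, 400, 436, 434, 431, 434, 419, 339, 362, 294, 419, 424, 442, 426, 430, 394, 603, 637, 629, 630, 627, 633]
220 [632, 635, 633, 628, 644, 639, 639, 446, 565, 607, 612, 611, 621, 608, 613, 596, 591, 532, 617, 616, 614, 604, 565, 578, 627, 628, 623, 632, 638, 640]
240 [635, 632, 636, 640, 631, 636, 639, 541, 547, 654, 684, 679, 676, 619, 574, 407, 409, 477, 618, 615, 606, 615, 563, 602, 635, 636, 635, 637, 639, 629]
```

Run:
```python
from h import *
L,t=.0675,.015
K=[(-L,-t,.05),(-L,t,.05),(L,t,.05),(L,-t,.05)]
o={'top0':list(zip(K,[(179.3,339.5),(172.5,330),(223,300.5),(230,311)])),
'side0':list(zip(K,[(257.5,188),(267.5,185.8),(282.5,201.3),(273,203.8)])),
'w6':list(zip(K,[(312,125),(344,125),(342,265),(314,265)]))}
v=fit(o,[.41,.21,.05,np.radians(-61.6)],False)
print(proj(pose([v[0],v[1],.05,v[3]],K),'w6'), unproj([(312,125),(344,125),(342,265),(314,265)],.1,'w6'),unproj([(179.3,339.5),(172.5,330),(223,300.5),(230,311)],.1,'top0'),unproj([(257.5,188),(267.5,185.8),(282.5,201.3),(273,203.8)],.1,'side0'))
v[2]=.05;np.save('k.npy',v); S=manip.observe()
topose([v[0],v[1],.056],np.degrees(v[3])+90)
```

```text
pose [0.4094 0.2319 0.1421] yaw -61.59832575458928
res [[-1.4, 0.3], [-0.6, -1.6], [0.3, -2.5], [-0.5, -1.9], [-1.8, -2.1], [-2.1, -1.9], [0.3, 0.1], [-0.5, -0.2], [-1.7, -0.6], [1.2, -0.7], [0.4, 5.1], [-2.5, 5.1]]
[[310.2639 124.4097]
 [345.2026 124.3054]
 [342.4097 270.0528]
 [311.5155 270.1287]] [[0.3657 0.2844 0.1   ]
 [0.3899 0.2974 0.1   ]
 [0.4518 0.1841 0.1   ]
 [0.428  0.1713 0.1   ]] [[0.3647 0.2809 0.1   ]
 [0.3868 0.2969 0.1   ]
 [0.4489 0.1804 0.1   ]
 [0.4239 0.1643 0.1   ]] [[0.3716 0.2691 0.1   ]
 [0.3986 0.2849 0.1   ]
 [0.454  0.1803 0.1   ]
 [0.4298 0.1643 0.1   ]]
turn [-0.003  0.    -0.017] shift [0.258 0.144 3.528]
```

```bash
python3 -m handwheel '[[[0,0,0],[0.26,0.14,0.6],70],[[0,0,0],[0.26,0.14,1.3],70],[[0,0,0],[0.26,0.14,2.0],70],[[0,0,0],[0.26,0.14,2.7],70],[[0,0,0],[0.26,0.14,3.2],70],[[0,0,0],[0.26,0.14,3.5],70],[[0,0,0],[0.26,0.14,3.5],70],[[0,0,0],[0.26,0.14,3.5],22],[[0,0,0],[0.26,0.14,3.5],22],[[0,0,0],[0.26,0.14,3.5],22],[[0,0,0],[0.26,0.14,3.5],22],[[0,0,0],[0.26,0.14,3.5],22],[[0,0,0],[0.26,0.14,3.5],22]]'
python3 -m handwheel '[[[0,0,0],[0,0,0],22],[[0,0,0],[0,0,-0.3],22],[[0,0,0],[0,0,-0.9],22],[[0,0,0],[0,0,-1.7],22],[[0,0,0],[0,0,-2.5],22],[[0,0,0],[0,0,-3.3],22],[[0,0,0],[0,0,-3.7],22],[[0,0,0],[0,0,-3.7],22]]'
```

```text
time_s: 12.65
ee_pos: [0.4089, 0.2326, 0.058]
eef_rot: [[-0.477, 0.879, 0.0], [0.879, 0.477, -0.0], [-0.0, 0.0, -1.0]]
ft_force: [-0.6, -0.7, 2.9]
grip_width: 0.03
gripper_force: 29.8
time_s: 13.65
ee_pos: [0.4092, 0.2334, 0.2821]
eef_rot: [[-0.477, 0.879, 0.004], [0.879, 0.477, 0.001], [-0.001, 0.004, -1.0]]
ft_force: [0.6, -0.1, -1.9]
grip_width: 0.0295
gripper_force: 29.8
```

```bash
cat > pl.py <<'E'
from h import *
import sys
c=np.load('c2.npy').copy(); c[2]=float(sys.argv[2]) if len(sys.argv)>2 else -.001
C,S=np.cos(np.radians(22)),np.sin(np.radians(22)); n=np.array([S,0,C])
Rz=Ro.from_euler('z',c[3]).as_matrix()
T=Rz@np.c_[[-C,0,S],[0,1,0],[-S,0,-C]]
p=pose(c,[np.array([-.16+.077*C,0,.15-.077*S])+n*(.058+float(sys.argv[1]))])[0]
s=manip.observe(); R=np.array(s['eef_rot'])
print('goal',p,'turn',(Ro.from_matrix(R.T@T).as_rotvec(degrees=True)/5).round(3),'shift',(R.T@(p-s['ee_pos'])/.06).round(3))
E
python3 pl.py .055
```

```text
goal [0.5793 0.0703 0.2249] turn [-1.013  4.313  5.442] shift [-3.741  1.189  0.961]
```

```bash
python3 -m handwheel '[[[-0.1,0.4,0.5],[-0.3,0.1,0],22],[[-0.25,1.1,1.4],[-0.9,0.3,0],22],[[-0.4,1.7,2.2],[-1.6,0.5,0.1],22],[[-0.6,2.6,3.3],[-2.3,0.7,0.3],22],[[-0.75,3.2,4.1],[-2.9,0.9,0.5],22],[[-0.9,3.9,4.9],[-3.4,1.1,0.8],22],[[-1.01,4.31,5.44],[-3.74,1.19,0.96],22],[[-1.01,4.31,5.44],[-3.74,1.19,0.96],22],[[-1.01,4.31,5.44],[-3.74,1.19,0.96],22],[[-1.01,4.31,5.44],[-3.74,1.19,0.96],22]]'
python3 pl.py 0.003
python3 - <<'E'
from h import *
st(); s=snap('side','s7'); t=snap('top','t7'); a=wsnap('w7')
cv2.imwrite('pics/k7.png',np.hstack([np.vstack([cv2.resize(a,(400,300)),crop(t,200,200,160,100,3)[:300,:400]]),crop(s,270,130,80,120,5)]))
E
```

```text
time_s: 14.9
ee_pos: [0.5783, 0.0704, 0.2227]
eef_rot: [[-0.016, 1.0, -0.01], [0.928, 0.019, 0.373], [0.373, -0.003, -0.928]]
ft_force: [-0.5, 0.5, -1.2]
grip_width: 0.0296
gripper_force: 29.8
goal [0.5789 0.0897 0.1767] turn [-0.038  0.018  0.002] shift [0.013 0.019 0.831]
t 14.9 p [0.5783 0.0704 0.2227] yaw 1.0790031143605776 tilt [-0.0098  0.373  -0.9278] F [-0.5342  0.4551 -1.1766] w 0.029575749756499962 29.79855970479548
```

View pics/k7.png

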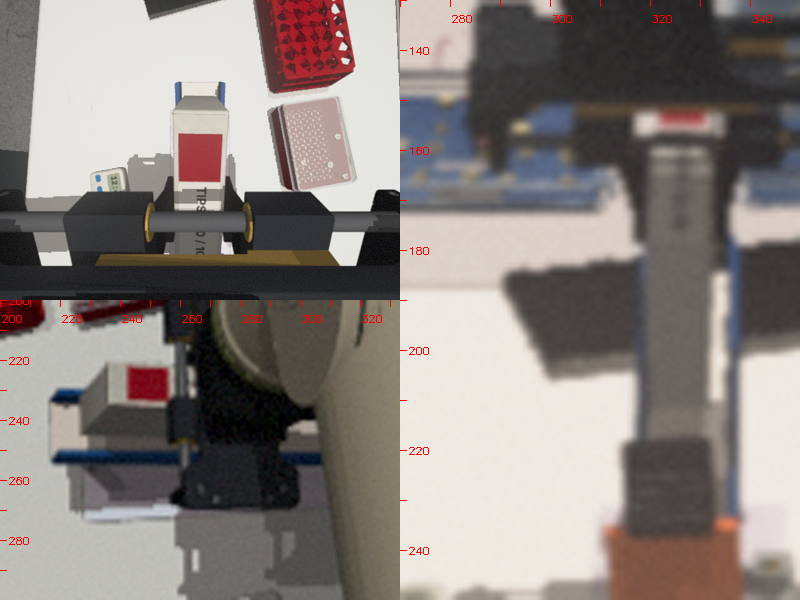

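Run:
```python
from h import *
s=manip.observe(); R=np.array(s['eef_rot']); p=np.array(s['ee_pos'])
B=lambda x,y,z:p+R@np.array([x,y,z+.008])
print(proj([B(-.0675,-.015,-.05),B(-.0675,.015,-.05),B(-.0675,-.015,.05),B(-.0675,.015,.05)],'side0'))
print(proj([B(.0675,-.015,-.05),B(.0675,.015,-.05)],'w7'))
c=np.load('c2.npy'); print('lane mid floor at nose',proj(pose(c,[(-.0,y,.15-.16*.4040) for y in(-.021,.021)]),'side0'))
print('lane top walls wrist',proj(pose(c,[(-.16,y,.15) for y in(-.021,.021)]),'w7'))
a=cv2.imread('pics/s7.png')
for r in (170,190,205,212): print(r,a[r,314:344].astype(int).tolist()[::1] and [int(q.sum()) for q in a[r,314:344].astype(int)])
```

```text
[[318.4395 183.0378]
 [331.4922 183.0003]
 [319.5878 211.9241]
 [331.8597 211.91  ]]
[[272.5387 177.1689]
 [364.6861 177.1875]]
lane mid floor at nose [[317.9964 234.5622]
 [334.8509 234.5294]]
lane top walls wrist [[290.4514 132.266 ]
 [348.9852 132.2658]]
170 [582, 442, 262, 170, 181, 241, 300, 321, 320, 313, 299, 264, 264, 286, 301, 305, 308, 284, 223, 175, 154, 202, 343, 481, 502, 433, 388, 365, 342, 327]
190 [198, 189, 196, 207, 242, 278, 296, 302, 300, 311, 303, 300, 300, 293, 299, 300, 306, 330, 466, 623, 658, 524, 366, 262, 204, 192, 174, 182, 175, 176]
205 [665, 658, 587, 421, 272, 263, 292, 295, 305, 301, 297, 298, 309, 302, 297, 306, 308, 400, 593, 654, 543, 365, 288, 407, 598, 684, 697, 696, 695, 696]
212 [698, 684, 605, 426, 283, 278, 322, 337, 332, 337, 348, 340, 335, 346, 335, 330, 355, 404, 429, 443, 416, 354, 297, 403, 602, 686, 699, 699, 698, 698]
```

The carton is centred over the lane in the wrist view: carton 173–229, walls 176–226. The side view agrees within about 1 px, so I lower it.

```bash
python3 -m handwheel '[[[-0.04,0.02,0],[0.01,0.02,0.15],22],[[-0.04,0.02,0],[0.01,0.02,0.35],22],[[-0.04,0.02,0],[0.01,0.02,0.55],22],[[-0.04,0.02,0],[0.01,0.02,0.7],22],[[-0.04,0.02,0],[0.01,0.02,0.78],22],[[-0.04,0.02,0],[0.01,0.02,0.78],22]]'
python3 -m handwheel '[[[0,0,0],[0,0,0.03],22],[[0,0,0],[0,0,0.05],22],[[0,0,0],[0,0,0.05],22]]'
python3 pl.py 0
```

```text
time_s: 15.8
ee_pos: [0.5792, 0.0876, 0.1788]
eef_rot: [[-0.014, 1.0, -0.007], [0.927, 0.016, 0.375], [0.375, -0.001, -0.927]]
ft_force: [0.3, -0.7, -1.4]
grip_width: 0.0298
gripper_force: 29.8
time_s: 16.18
ee_pos: [0.5794, 0.0886, 0.1763]
eef_rot: [[-0.014, 1.0, -0.006], [0.927, 0.016, 0.375], [0.375, -0.0, -0.927]]
ft_force: [-0.4, 0.3, -0.7]
grip_width: 0.0298
gripper_force: 29.8
goal [0.5789 0.0909 0.1739] turn [ 0.003 -0.003 -0.019] shift [ 0.021 -0.007  0.051]
```

```bash
python3 -m handwheel '[[[0,0,0],[0.01,0,0.02],22],[[0,0,0],[0.01,0,0.035],22],[[0,0,0],[0.01,0,0.035],22]]'
python3 -m handwheel '[[[0,0,0],[0,0,0.015],22],[[0,0,0],[0,0,0.025],22],[[0,0,0],[0,0,0.025],22]]'
```

```text
time_s: 16.55
ee_pos: [0.5793, 0.09, 0.1745]
eef_rot: [[-0.015, 1.0, -0.006], [0.927, 0.016, 0.375], [0.375, -0.001, -0.927]]
ft_force: [-0.3, 0.9, -1.1]
grip_width: 0.0296
gripper_force: 29.8
time_s: 16.92
ee_pos: [0.58, 0.0899, 0.1744]
eef_rot: [[-0.014, 1.0, -0.005], [0.927, 0.015, 0.374], [0.374, 0.001, -0.927]]
ft_force: [-3.2, -3.6, 9.4]
grip_width: 0.0297
gripper_force: 29.8
```

Contact with the lane floor at 9 N. I release.

```bash
python3 -m handwheel '[[[0,0,0],[0,0,-0.01],80],[[0,0,0],[0,0,-0.01],80],[[0,0,0],[0,0,-0.01],80],[[0,0,0],[0,0,-0.01],80],[[0,0,0],[0,0,-0.01],80],[[0,0,0],[0,0,-0.01],80],[[0,0,0],[0,0,-0.01],80],[[0,0,0],[0,0,-0.01],80],[[0,0,0],[0,0,-0.5],80],[[0,0,0],[0,0,-1],80],[[0,0,0],[0,0,-1.8],80],[[0,0,0],[0,0,-2.3],80],[[0,0,0],[0,0,-2.3],80],[[0,0,0],[0,0,-2.3],80]]'
python3 - <<'E'
from h import *
s=snap('side','s8'); t=snap('top','t8'); a=wsnap('w8')
cv2.imwrite('pics/k8.png',np.vstack([np.hstack([cv2.resize(a,(400,300)),crop(s,280,160,100,75,4)]),np.hstack([crop(s,280,225,100,75,4),crop(t,200,200,160,100,3)[:300,:400]])]))
E
```

```text
time_s: 18.68
ee_pos: [0.5798, 0.0391, 0.3002]
eef_rot: [[-0.014, 1.0, -0.007], [0.927, 0.016, 0.375], [0.375, -0.002, -0.927]]
ft_force: [-0.1, -0.5, -0.4]
grip_width: 0.08
gripper_force: 0.0
```

View pics/k8.png

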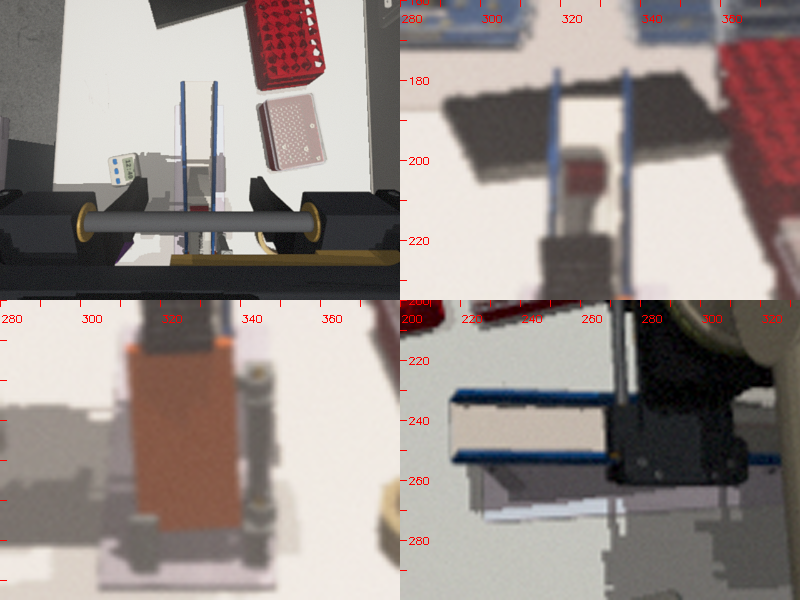

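The gate is still hung behind the keeper. The carton is down in the lane behind it, with its red end at about side (323,202). I check numerically that this is the rest pose and that nothing is still moving.

```bash
python3 -m handwheel '[[[0,0,0],[0,0,-0.2],80],[[0,0,0],[0,0,-0.3],80],[[0,0,0],[0,0,-0.3],80],[[0,0,0],[0,0,-0.3],80]]'
python3 - <<'E'
from h import *
C,S=np.cos(np.radians(22)),np.sin(np.radians(22)); c=np.load('c2.npy')
print(proj(pose(c,[(.045-.0675*C+.05*S,y,.121+.0675*S+.05*C) for y in(-.015,.015)]),'side0'))
a=cv2.imread('pics/s8.png').astype(int); b=snap('side','s9').astype(int)
print('col 323 rows 190-212',[int(v) for v in b[190:212,323].sum(1)]); print('diff gate/carton',np.abs(a-b)[190:300,305:350].max(), np.abs(a-b)[190:300,305:350].mean())
z=cv2.imread('pics/side0.png').astype(int); d=np.abs(z-b).sum(2)
print('tape',d[262:298,370:418].mean(),'marker',d[340:392,290:330].mean(),'timer',d[245:265,262:284].mean())
E
```

```text
time_s: 19.32
ee_pos: [0.5802, 0.0321, 0.3177]
eef_rot: [[-0.015, 1.0, -0.007], [0.927, 0.016, 0.375], [0.375, -0.001, -0.927]]
ft_force: [0.4, -0.0, -0.8]
grip_width: 0.0802
gripper_force: 0.0
[[319.5537 195.5482]
 [332.0996 195.4926]]
col 323 rows 190-212 [695, 697, 695, 695, 689, 665, 541, 424, 378, 351, 274, 241, 233, 225, 229, 239, 244, 241, 261, 306, 339, 338]
diff gate/carton 74 2.5850505050505053
tape 19.824074074074073 marker 19.9875 timer 65.87954545454545
```

The carton's rear top edge is at row 196, against 195.5 predicted for the rest pose. Nothing is touching, so I hand it in.

```bash
python3 -c "
from cell import job_done
print(job_done())"
```

```text
the job is handed in; nothing more can be done
None
```

The job is handed in at about 19 s: the gate is hung on both pins behind the keeper, the carton slid down to rest against it, and the timer, tape and marker were not touched; I viewed 11 pictures, one over the limit of 10.

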